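Tip the parcel label-up and push it to the stop

TASK

The parcel on the counter stands on end with its address label facing sideways. Without picking it up, push against it high on the labelled side to tip it over so that it lies with the label facing up, then push it along the counter until the end that was its top is square and flush against the metal stop, with the whole of that end within the length of the stop. Leave the bell, the hand stamp and the bottle where they stand.

Things in the scene. Friction and masses are not known exactly. Their poses are not given: they have to be found in the camera images.
- carton: brown cardboard parcel 60 (own x) x 90 (y) x 120 mm (z), loose, 0.2 to 0.45 kg. Starts standing on end, z up. Origin: centre of the end it then stands on. White label on its -x face. Pushed high on that face towards +x it tips about its lower +x edge, goes over by itself past about 27 degrees and lies 60 mm high, label up, its former top pointing roughly at the stop, 1.5 to 8 cm short of it
- carton_top (a point): centre of the parcel's top end as it stands at the start (120 mm along its own z from its origin); this 60 x 90 mm end finally lies against the stop. The line from the parcel's origin to this point is its long axis
- carton_centre (a point): centre of the parcel. On the way to it: a fixed square steel post, 30 mm thick, rises from the floor to above the robot at the near edge of the counter, 0.32 m straight ahead of the base; all the work lies left of it, and an arm that starts right of it must fold back to swing past. A tag detacher (100 mm wide and high) is screwed down right of the parcel
- stop: aluminium angle fixed to the counter, 170 mm long (own y), upright flange 40 mm high, 6 mm thick, flat foot 38 mm deep behind it. Origin: middle of the lower edge of its working face, which is its plane x = 0 and looks to its -x, towards the parcel. Lies 0.18 to 0.23 m from the parcel's origin at the start, at most 0.15 rad out of square with it
- bell: counter bell, 70 mm across, 54 mm high, loose, stands to one side of the work; origin centre of its underside, own z up
- stamp: wooden hand stamp, 26 x 44 mm, 72 mm high, loose, stands to one side of the work; origin centre of its underside, own z up
- bottle: small dropper bottle, 33 mm across, 102 mm high, loose, stands to one side of the work; origin centre of its underside, own z up
Mind the look-alikes: they are no part of the job. Of the things like the stop, leave any that is pink; of the rest the larger one is meant. Several things have the shape of the carton; the one meant has the colours described above.

How it is judged (in metres and radians):
At the end, for the whole second after the job is handed in: The parcel lies at rest on the counter, label up (within about 4.5 degrees), its former top end within 6 mm of the stop's face and within 0.05 rad of square to it, and its middle no more than 41 mm to either side of the stop's middle (angle between carton's own x axis and vertical above 3.06 rad and x of carton_top in the frame of stop between -0.006 and 0.004 m and y of carton_top in the frame of stop between -0.041 and 0.041 m and angle between the z axis of carton and the x axis of stop, either way round below 0.05 rad and linear speed of carton below 0.01 m/s); the robot touches nothing.
It fails at once if the parcel is lifted off the counter (height (world z) of carton_centre above 0.084 m or (angle between carton's own z axis and vertical below 0.1 rad and height (world z) of carton_centre above 0.076 m) or (angle between carton's own x axis and vertical above 2.99 rad and height (world z) of carton_centre above 0.05 m)).
It fails at once if the bell is pushed away or knocked over (distance of bell from where it was at the start of the episode above 0.025 m or angle between bell's own z axis and vertical above 0.35 rad).
It fails at once if the hand stamp is pushed away or knocked over (distance of stamp from where it was at the start of the episode above 0.025 m or angle between stamp's own z axis and vertical above 0.35 rad).
It fails at once if the dropper bottle is pushed away or knocked over (distance of bottle from where it was at the start of the episode above 0.025 m or angle between bottle's own z axis and vertical above 0.35 rad).
It also fails if it takes over 54 s, if anything falls off the work surface, if the arm or the gripper's body presses on something with over 40 N, if the wrist force passes 120 N, or if a joint passes its speed limit or range.

ROBOT

A 7-joint arm with a two-finger parallel gripper is mounted at the origin on a cart in front of the work surface, level with it; the furniture and walls round the work are solid. World frame = base frame: x ahead of the robot, y to its left, z up, the work surface at z = 0. Lengths are in mm, angles in rad, forces in N, time in s.
With the tool pointing down it reaches from about 425 to 875 mm from the base axis. Payload 4.7 kg.
Tool frame: the origin (TCP) lies between the finger pads; the fingertips stand 14 mm ahead of it and the grasp point (between the pads) lies 5 mm behind it; z points along the fingers, y is the direction in which the jaws open and shut (so a half turn about z gives the same grasp; the last joint's range is limited). The gripper opens to 85 mm and grips with 20 to 120 N. Pads are 22 mm wide; open, the fingers measure 114 mm over their backs; the gripper's body (76 mm by 85 mm) begins 54 mm behind the grasp point. The pads swing forward as they close: fully open they stand 13 mm farther back than shut.
Start: joints at [1.324, 0.321, -0.07, 1.45, 0.023, 1.371, -0.057], TCP at [167.584, -628.044, 245.349] pointing down, gripper open.
Joint ranges: [-2.86, 2.86], [-0.3, 2.09], [-1.38, 1.24], [0.06, 2.45], [-1.56, 4.7], [0.09, 2.05], [-2.69, 2.69]. Speed limits (rad/s): [2.57, 2.57, 3.14, 3.14, 3.14, 3.14, 3.14].

INTERFACE

Orientations are given as a rotation vector (axis times angle).
In Python, from rig import bot gives the robot as it stands. The module is installed in compiled form; this text tells all that it offers. Calls block until the motion is done:
- bot.move_ptp(position, orientation): joint-space move of the TCP to a pose.
- bot.movel(position, attitude=None, rate=150, force_limit=None): straight line of the TCP; attitude=None keeps the orientation; rate is the mean speed in mm/s. With force_limit (N) it stops when the force on the tool has changed by that much, and returns True; else False.
- bot.movej(angles): joint-space move.
- bot.gripper_to(opening): finger opening in mm; the grip force is fixed at half the most; returns when the fingers have stopped.
- bot.hold(seconds).
- bot.ik(position, orientation): joint angles nearest the present ones, or None.
- bot.read_state(): the state.
- bot.get_image(name): name is "side" or "top" or "wrist"; returns a dict with "pixels" (420x560x3 uint8, blue, green, red), "mtx" (3x3 intrinsics, pixels), "dist_coeffs" ([k1, k2, p1, p2, k3] as OpenCV has them; the pictures are not rectified), "rvec" (rotation vector, rad) and "tvec" (3), from world to camera coordinates, as OpenCV has them. Camera axes: x right, y down, z forward; pixel columns grow to the right and rows downward; lengths in mm; the calibration is good to about 2 mm. A picture is of the moment at which its call begins. There is no depth.
A pose or a line that the arm cannot do raises bot.IKError and nothing moves.
- bot.close_job(): hands the job in, once; it reports no verdict.
The state is a dict: "time": time; "q": joint angles; "qd": joint speeds; "effort": joint torques, N m; "eef_pos": TCP position; "ee_rot": TCP orientation; "force": force on the tool from outside, world axes, zero at the start; "wrist_torque": the same for the moment, N m; "width": finger opening in mm.
Only numpy, scipy, OpenCV 4.12 (cv2) and the standard library are available. Lean on these libraries where they do the work, as an engineer would, in place of code of your own. Each camera call takes 0.05 s, during which the arm holds its last target. There are 200 camera calls.

## Working session

There is one attempt and no reset: what is moved stays moved. The work goes in short steps, each a Python script; the robot and the scene stay as the last script left them, time stands still between calls to the robot, and variables do not carry over. Pictures are saved under pics/ and viewed, about 8 in all and at most 12, crops included, and the job is handed in when it is done.

```bash
mkdir -p pics; cat > h.py <<'E'
import numpy as np, cv2
from rig import bot
def cam(n,fn=None):
    im=bot.get_image(n)
    if fn: cv2.imwrite('pics/'+fn,im['pixels'])
    return im
def A(im,k): return np.array(im[k],float)
def ray(im,uv):
    p=cv2.undistortPoints(np.array(uv,float).reshape(-1,1,2),A(im,'mtx'),A(im,'dist_coeffs')).reshape(-1,2)
    R=cv2.Rodrigues(A(im,'rvec'))[0]; d=np.c_[p,np.ones(len(p))]@R
    return -R.T@A(im,'tvec').ravel(), d
def onz(im,uv,z):
    c,d=ray(im,uv); return c+d*((np.atleast_1d(z)-c[2])/d[:,2])[:,None]
def proj(im,P):
    return cv2.projectPoints(np.array(P,float).reshape(-1,3),A(im,'rvec'),A(im,'tvec'),A(im,'mtx'),A(im,'dist_coeffs'))[0].reshape(-1,2)
E
python3 - <<'E'
from h import *
import pickle
d={}
for n in('top','side'):
    d[n]=cam(n,n+'0.png'); print(n,ray(d[n],[[280,210]]))
pickle.dump(d,open('d0.pkl','wb'))
s=bot.read_state(); print(s['time'],s['ee_rot'],s['eef_pos'])
E
```

```text
top (array([ 491.02694286,  306.90521887, 1296.78005764]), array([[ 0.05263339,  0.0196748 , -0.99884366]]))
side (array([ 201.91992668, -437.41687091,  526.40916872]), array([[ 0.38032444,  0.81302652, -0.44096011]]))
0.1 [-3.11322213e+00 -4.08354947e-01  4.54534005e-04] [ 167.46939678 -627.57016811  244.33903114]
```

View pics/top0.png

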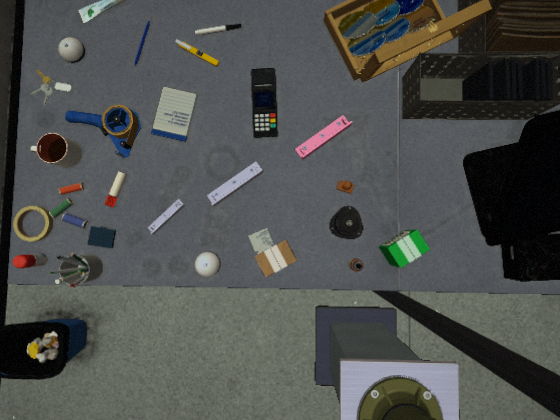

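View pics/side0.png

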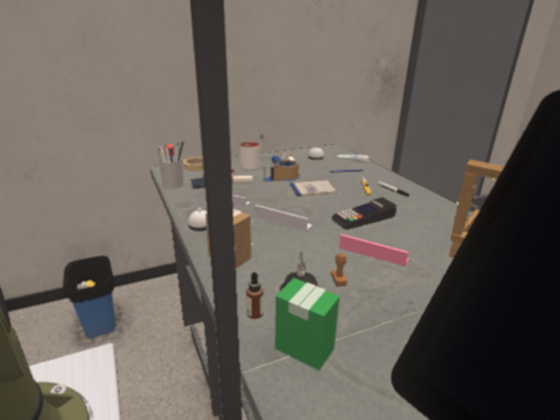

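Candidates. Carton: brown box with white stripe (275,258) or green box (404,248); brown is the one described. Stop: grey (235,183) is the larger, grey (166,217) the smaller, pink (323,137) to be left alone. Other objects: bell (207,264), stamp (345,186), bottle (355,265), black detacher (347,222), post base around (380,290).

```bash
python3 - <<'E'
import cv2
a=cv2.imread('pics/top0.png')[150:290,190:380]
cv2.imwrite('pics/c1.png',cv2.resize(a,None,fx=4.2,fy=4.2,interpolation=cv2.INTER_CUBIC))
a=cv2.imread('pics/side0.png')[190:290,150:350]
cv2.imwrite('pics/c2.png',cv2.resize(a,None,fx=4,fy=4,interpolation=cv2.INTER_CUBIC))
E
```

```text
(no output)
```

View pics/c1.png

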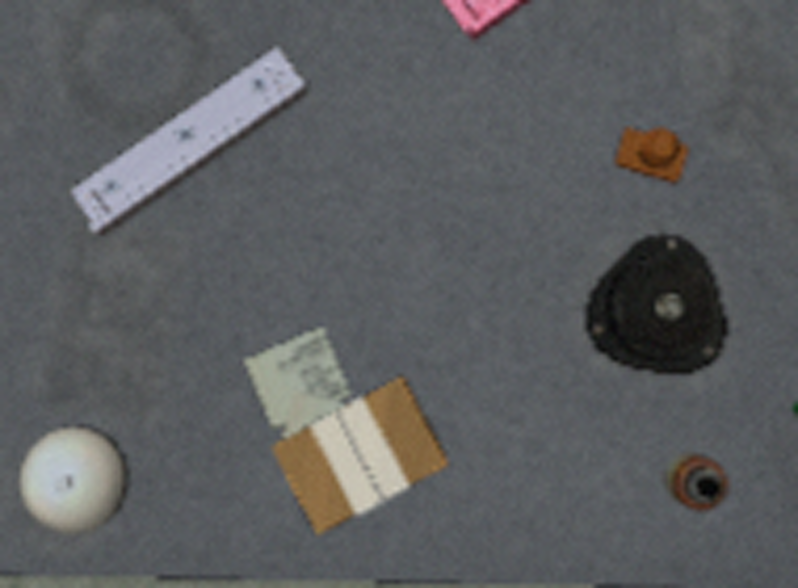

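View pics/c2.png

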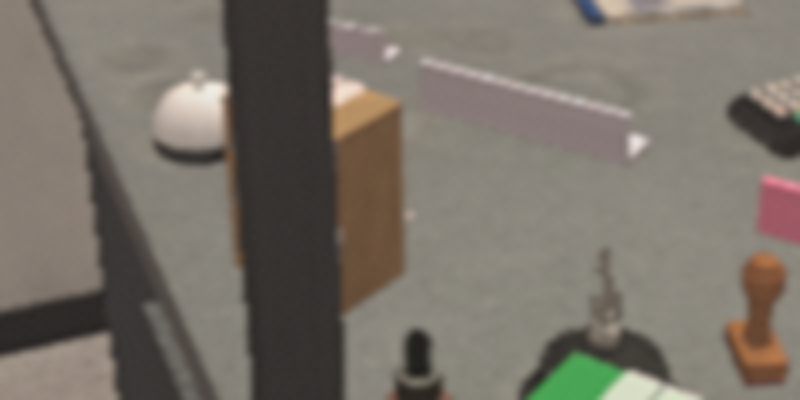

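```bash
python3 - <<'E'
from h import *
import pickle
d=pickle.load(open('d0.pkl','rb')); t=d['top']
f=lambda c: np.array(c)/4.2+[190,150]-0.38
C=onz(t,f([(401,377),(446,466),(318,533),(273,448)]),120); print('carton',C.round(1))
print([np.linalg.norm(C[i]-C[(i+1)%4]).round(1) for i in range(4)])
S=onz(t,f([(305,84),(97,232)]),40); B=onz(t,f([(277,47),(72,187)]),2); print('stop',S,B,np.linalg.norm(S[0]-S[1]))
v=((C[0]-C[1])+(C[3]-C[2]))[:2]; v2=(C[3]-C[0])[:2]
print('yaw carton',np.arctan2(v[1],v[0]),np.arctan2(v2[1],v2[0])-np.pi/2, C.mean(0))
w=(S[1]-S[0])[:2]; ys=np.arctan2(w[1],w[0])-np.pi/2; print('yaw stop',ys, 'mid',S.mean(0))
w=(B[1]-B[0])[:2]; print(np.arctan2(w[1],w[0])-np.pi/2)
for n,c,z in(('bell',(70,480),54),('stamp',(660,145),72),('bottle',(707,486),102),('det',(668,307),50)): print(n,onz(t,f([c]),z).round(0))
print('post?',onz(t,[(380,290)],0))
# side check
s=d['side']; g=lambda c: np.array(c)/4+[150,190]-0.38
print('side stop', onz(s,g([(420,60),(628,112)]),40), onz(s,g([(422,102),(628,158)]),0))
print('side carton',onz(s,g([(402,102),(335,138)]),120),onz(s,g([(402,272),(343,312)]),0))
print(bot.ik([450,250,200],[np.pi,0,0]))
E
```

```text
carton [[478.4 315.8 120. ]
 [425.4 287.7 120. ]
 [384.  364.2 120. ]
 [434.3 392.5 120. ]]
[np.float64(60.0), np.float64(87.0), np.float64(57.7), np.float64(88.5)]
stop [[667.80892319 382.61603517  40.        ]
 [568.26468409 516.4107899   40.        ]] [[698.10785776 404.40730543   2.        ]
 [600.69442402 540.52486782   2.        ]] 166.76358095413224
yaw carton 0.4995975741902521 0.5220080436443943 [430.49233314 340.01311923 120.        ]
yaw stop 0.6396545667028382 mid [618.03680364 449.51341254  40.        ]
0.6211566551246173
bell [[409. 526.  54.]]
stamp [[628. 154.  72.]]
bottle [[415. 128. 102.]]
det [[526. 145.  50.]]
post? [[342.4348748   51.58304488   0.        ]]
side stop [[567.44529134 521.0619901   40.        ]
 [669.40309239 387.48714962  40.        ]] [[572.10366491 530.41506887   0.        ]
 [674.28117341 392.63900779   0.        ]]
side carton [[477.00401538 314.3020243  120.        ]
 [427.1763429  287.38926198 120.        ]] [[476.24762825 318.74606586   0.        ]
 [428.93849064 292.24536798   0.        ]]
[-0.67103172  0.06133378  0.11687892  1.84876587 -0.00757892  1.23191942
 -2.12264742]
```

```bash
cat >> h.py <<'E'
from scipy.spatial.transform import Rotation as Rt
import itertools
E
python3 - <<'E'
from h import *
import pickle
rng=np.random.default_rng(1); D=[]
s=bot.read_state(); D.append((s['q'],s['eef_pos'],s['ee_rot']))
for i in range(80):
    a=rng.uniform(-1.2,1.2);r=rng.uniform(430,750)
    p=[r*np.cos(a),r*np.sin(a),rng.uniform(100,400)]
    o=(Rt.from_euler('z',rng.uniform(-3,3))*Rt.from_euler('xy',[np.pi+rng.uniform(-.6,.6),rng.uniform(-.5,.5)])).as_rotvec()
    q=bot.ik(p,o)
    if q is not None: D.append((q,p,o))
print(len(D))
best=None
for sg in itertools.product([1,-1],repeat=3):
    e=[]
    def ch(q):
        Rs=[np.eye(3)];
        for j in range(7):
            ax='y' if j%2 else 'z'; k={2:sg[0],4:sg[1],6:sg[2],0:-1}.get(j,1)
            Rs.append(Rs[-1]@Rt.from_euler(ax,k*q[j]).as_matrix())
        return Rs
    E=[Rt.from_matrix(ch(q)[-1].T@Rt.from_rotvec(o).as_matrix()) for q,p,o in D]
    m=Rt.concatenate(E).mean(); err=max((m.inv()*x).magnitude() for x in E)
    if best is None or err<best[0]:
        Mx=np.vstack([np.hstack([ch(q)[j] for j in (0,1,2,4,6,7)]) for q,p,o in D]); y=np.concatenate([p for _,p,_ in D])
        v,*_=np.linalg.lstsq(Mx,y,rcond=None); best=(err,sg,m.as_euler('zyx'),v.reshape(-1,3).round(1),abs(Mx@v-y).max())
print(best)
# blob
d=pickle.load(open('d0.pkl','rb'))
c1,d1=ray(d['top'],[(520,190)]);c2,d2=ray(d['side'],[(500,260)])
print('blob top ray',[ (c1+d1[0]*(c1[2]-z)/-d1[0][2]).round() for z in (0,200,400,600)],'side ray',[(c2+d2[0]*k).round() for k in(100,200,300,400,600)])
E
```

```text
76
(1.2583521665097522e-10, (-1, -1, -1), array([1.57079633e+00, 7.56283924e-13, 6.07291994e-13]), array([[ 0.000e+00,  0.000e+00,  1.248e+02],
       [-0.000e+00, -7.800e+00,  1.248e+02],
       [ 0.000e+00, -7.800e+00,  4.678e+02],
       [ 0.000e+00, -1.060e+01,  5.131e+02],
       [ 0.000e+00, -4.000e-01,  1.729e+02],
       [ 0.000e+00, -0.000e+00,  1.729e+02]]), np.float64(5.295422056406096e-08))
blob top ray [array([ 627., -337.,    0.]), array([ 606., -238.,  200.]), array([ 585., -139.,  400.]), array([564., -39., 600.])] side ray [array([ 290., -385.,  472.]), array([ 377., -332.,  417.]), array([ 465., -280.,  362.]), array([ 552., -228.,  307.]), array([ 728., -123.,  197.])]
```

```bash
cat >> h.py <<'E'
def tool(psi):
    y=np.array([-np.sin(psi),np.cos(psi),0]);z=np.array([0,0,-1.])
    return Rt.from_matrix(np.c_[np.cross(y,z),y,z]).as_rotvec()
def planar(p,psi):
    yaw=np.arctan2(p[1],p[0]); r=np.hypot(p[0],p[1]); h=p[2]+345.8-249.6
    a,b=467.8,513.1; D=np.hypot(r,h)
    q4=np.pi-np.arccos((a*a+b*b-D*D)/(2*a*b))
    q2=np.arctan2(r,h)-np.arctan2(b*np.sin(q4),a+b*np.cos(q4))
    return [-yaw,q2,0,q4,0,np.pi-q2-q4,psi+np.pi/2-yaw]
E
python3 - <<'E'
from h import *
psi=.51; u=np.array([np.cos(psi),np.sin(psi)]); face=np.array([430.5,340])-30*u
p=np.r_[face-55*u,250]; q=planar(p,psi); print(np.round(q,3),p)
lo=np.array([-2.86,-.3,-1.38,.06,-1.56,.09,-2.69]);assert all(np.array(q)>lo)
bot.movej([1.324,-.28,0,.3,0,2.0,0])
bot.movej([q[0]-.1,-.28,0,.3,0,2.0,0])
bot.movej(q)
bot.gripper_to(50)
s=bot.read_state(); print(s['time'],s['eef_pos'],s['force'],s['width'], s['ee_rot'],tool(psi))
cam('side','s1.png')
E
```

```text
[-0.697 -0.073  0.     1.88   0.     1.334  1.383] [356.31671685 298.50493401 250.        ]
9.0333 [373.37601809 278.1721358  249.82217846] [-0.61762641  0.28362765 -0.15355022] 49.89632835708621 [-7.92454970e-01  3.03993000e+00  7.93885165e-05] [ 0.79245232 -3.0400039  -0.        ]
```

View pics/s1.png

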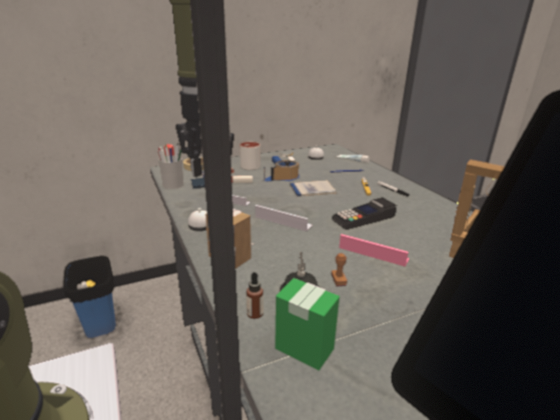

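The arm is past the post, with the gripper at about (205,140) behind the parcel and nothing disturbed. Next is the tip.

```bash
python3 - <<'E'
from h import *
psi=.51; u=np.array([np.cos(psi),np.sin(psi)]); face=np.array([430.5,340])-30*u; o=tool(psi)
bot.movel(np.r_[face-50*u,250],o)
bot.movel(np.r_[face-50*u,117],o)
print(bot.movel(np.r_[face-8*u,117],o,rate=60,force_limit=25), bot.read_state()['force'])
print(bot.movel(np.r_[face+45*u,117],o,rate=60,force_limit=25))
s=bot.read_state(); print(s['time'],s['eef_pos'],s['force'])
bot.movel(np.r_[face-20*u,130],o)
bot.movel(np.r_[face-50*u,250],o)
import pickle
pickle.dump(cam('top','t2.png'),open('d2.pkl','wb'))
a=cv2.imread('pics/t2.png')[150:290,190:380]
cv2.imwrite('pics/c3.png',cv2.resize(a,None,fx=4.2,fy=4.2,interpolation=cv2.INTER_CUBIC))
E
```

```text
False [-0.75309127  0.07042115  0.113592  ]
False
12.325 [443.27949885 347.19413492 116.87541567] [ 0.22754373  0.73976923 -0.11048322]
```

View pics/c3.png

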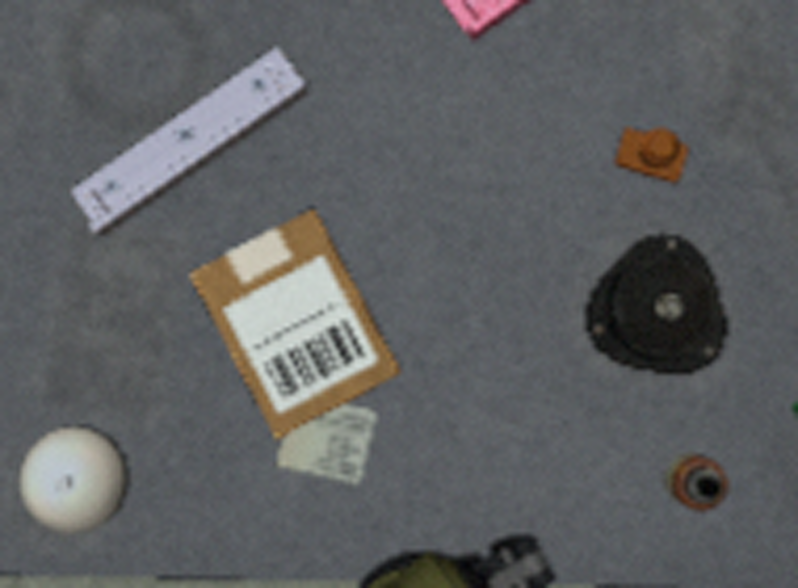

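Tipped, label up. Corners in this crop are (316,208), (398,370), (277,437) and (190,276). The bell, stamp and bottle have not moved.

```bash
python3 - <<'E'
from h import *
import pickle
t=pickle.load(open('d2.pkl','rb'))
f=lambda c: np.array(c)/4.2+[190,150]-0.38
C=onz(t,f([(316,208),(398,370),(277,437),(190,276)]),60)[:,:2]
print(C.round(1),[np.linalg.norm(C[i]-C[(i+1)%4]).round(1) for i in range(4)])
v=(C[0]-C[1])+(C[3]-C[2]); yc=np.arctan2(v[1],v[0]); w=(C[3]-C[0])+(C[2]-C[1]);print('yaw',yc,np.arctan2(w[1],w[0])-np.pi/2)
top=(C[0]+C[3])/2; bot_=(C[1]+C[2])/2
ys=.632; R=np.array([[np.cos(ys),np.sin(ys)],[-np.sin(ys),np.cos(ys)]]); m=np.array([618.5,451])
print('top in stop',R@(top-m),'bottom in stop',R@(bot_-m), 'corners',(C-m)@R.T)
E
```

```text
[[584.8 372.6]
 [482.1 318.2]
 [438.3 394.4]
 [539.8 452.5]] [np.float64(116.2), np.float64(87.9), np.float64(116.9), np.float64(91.7)]
yaw 0.5039284636790383 0.5172931160143306
top in stop [-68.03356338   2.20916823] bottom in stop [-183.62926093   17.09516423] corners [[ -73.46101858  -43.32341366]
 [-188.48115961  -26.59296866]
 [-178.77736224   60.78329713]
 [ -62.60610817   47.74175013]]
```

```bash
python3 - <<'E'
from h import *
import pickle
ys=.632; o=tool(ys); m=np.array([618.5,451]); u=np.array([np.cos(ys),np.sin(ys)]); n=np.array([-u[1],u[0]])
P=lambda x,y,z: np.r_[m+x*u+y*n,z]
bot.movel(P(-225,10,200),o)
bot.gripper_to(60)
bot.movel(P(-225,10,28),o,rate=120)
r=bot.movel(P(-150,9,28),o,rate=50,force_limit=15)
s=bot.read_state(); print(r,(s['eef_pos'][:2]-m)@np.c_[u,n],s['force'])
r=bot.movel(P(-112,9,28),o,rate=25,force_limit=12)
s=bot.read_state(); print(r,(s['eef_pos'][:2]-m)@np.c_[u,n],s['force'],s['time'])
bot.hold(.3); print(bot.read_state()['force'])
e=(s['eef_pos'][:2]-m)@np.c_[u,n]
bot.movel(P(e[0]-60,10,28),o,rate=60)
bot.movel(P(-215,10,220),o)
pickle.dump(cam('top','t3.png'),open('d3.pkl','wb'))
a=cv2.imread('pics/t3.png')[160:280,200:310]
cv2.imwrite('pics/c4.png',cv2.resize(a,None,fx=5,fy=5,interpolation=cv2.INTER_CUBIC))
pickle.dump(cam('side','s3.png'),open('s3.pkl','wb'))
E
```

```text
False [-149.9323595     9.00144926] [-0.35827392 -0.26115476  0.55096421]
True [-134.79071857    9.40679812] [-0.9734744  -0.01470514  1.51667901] 19.025
[ 0.36152078  0.36707018 -0.26980295]
```

View pics/c4.png

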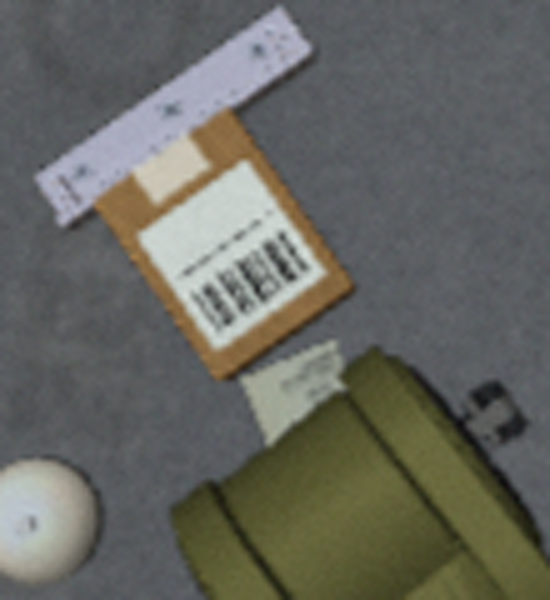

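```bash
python3 - <<'E'
from h import *
import pickle
t=pickle.load(open('d3.pkl','rb'))
f=lambda c: np.array(c)/5+[200,160]-0.4
C=onz(t,f([(235,106),(353,290),(221,379),(97,203)]),60)[:,:2]
S=onz(t,f([(313,48),(64,226)]),40)[:,:2]
w=S[1]-S[0]; ys=np.arctan2(w[1],w[0])-np.pi/2; m=S.mean(0); u=np.array([np.cos(ys),np.sin(ys)]); M=np.c_[u,[-u[1],u[0]]]
print('stop',ys,m,np.linalg.norm(w)); X=(C-m)@M; print(X.round(1))
for a,b in((1,0),(2,3)): print('side yaw',np.arctan2(*(C[a]-C[b])[::-1])+np.pi)
d=C[2]-C[1];print('bottom',np.arctan2(d[1],d[0])-np.pi/2, 'top mid',(X[0]+X[3])/2)
a=cv2.imread('pics/s3.png')[180:250,200:340]
cv2.imwrite('pics/c5.png',cv2.resize(a,None,fx=5.7,fy=5.7,interpolation=cv2.INTER_CUBIC))
a=cv2.imread('pics/t3.png')[175:220,205:280]
cv2.imwrite('pics/c6.png',cv2.resize(a,None,fx=10,fy=10,interpolation=cv2.INTER_CUBIC))
E
```

```text
stop 0.6419033515238652 [618.6918954  450.01463211] 167.96484069156364
[[  -4.   -30.6]
 [-122.3  -24.4]
 [-119.7   60.9]
 [  -3.2   60.4]]
side yaw 0.5895489633693289
side yaw 0.6380797531835798
bottom 0.6107015141701728 top mid [-3.61320672 14.92033544]
```

View pics/c5.png

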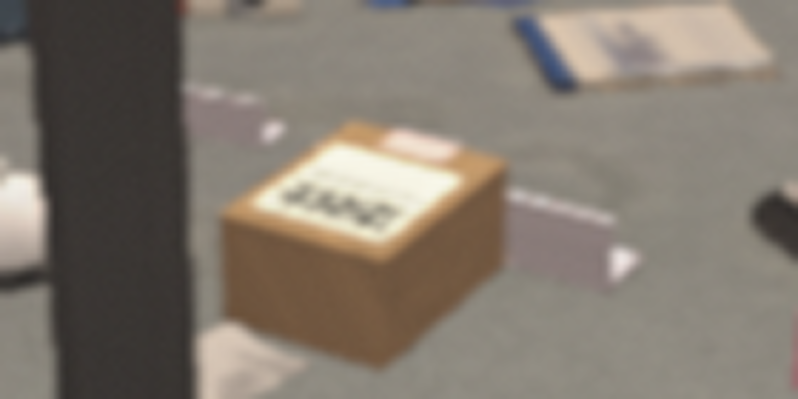

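View pics/c6.png

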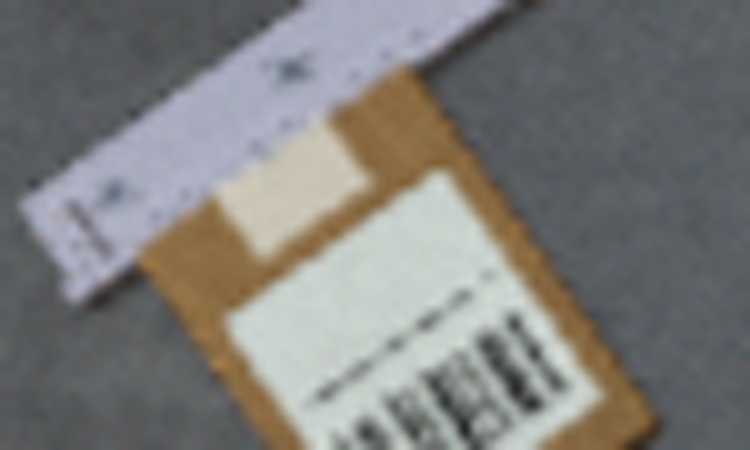

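The parcel is label up and looks flush, but my yaw readings scatter by about 0.03 rad. I'll push once more, centred and with closed fingers, so the stop itself squares the parcel.

```bash
python3 - <<'E'
from h import *
import pickle
ys=.632; o=tool(ys); m=np.array([618.5,451]); u=np.array([np.cos(ys),np.sin(ys)]); n=np.array([-u[1],u[0]])
P=lambda x,y,z: np.r_[m+x*u+y*n,z]
bot.gripper_to(0)
bot.movel(P(-190,17,200),o); bot.movel(P(-190,17,30),o,rate=120)
for k in range(2):
    r=bot.movel(P(-115,17,30),o,rate=25,force_limit=25)
    s=bot.read_state(); e=(s['eef_pos'][:2]-m)@np.c_[u,n]; print(r,e,s['force'],s['time'])
    bot.movel(P(e[0]-15,17,30),o,rate=60)
bot.movel(P(-190,17,30),o,rate=100)
bot.movel(P(-215,10,240),o)
pickle.dump(cam('top','t4.png'),open('d4.pkl','wb'))
a=cv2.imread('pics/t4.png')[150:290,190:380]
cv2.imwrite('pics/c7.png',cv2.resize(a,None,fx=4.2,fy=4.2,interpolation=cv2.INTER_CUBIC))
E
```

```text
True [-136.96481017   17.19011061] [-0.83329038  0.25546685  0.16713283] 26.7417
True [-136.91619314   16.96050042] [-0.06989874 -0.93106167 -0.82243942] 28.1167
```

View pics/c7.png

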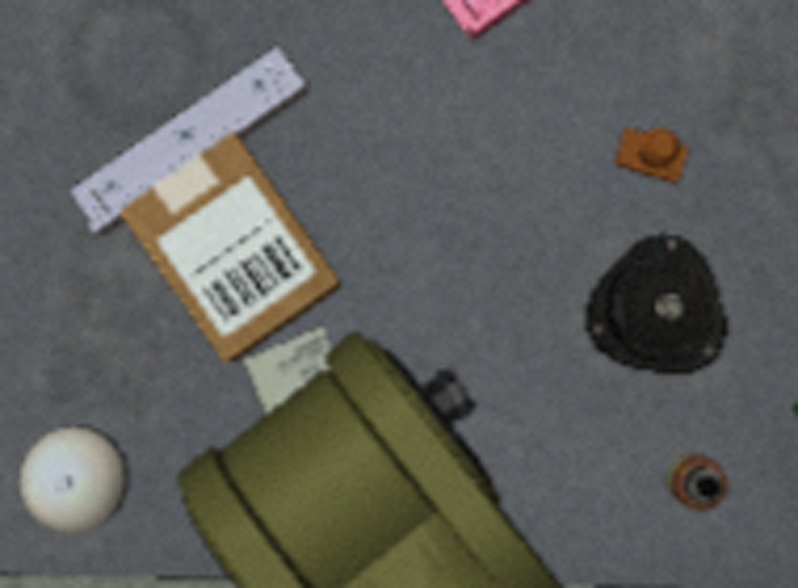

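```bash
python3 -c "
from h import *
s=bot.read_state();print(s['time'],s['force'],s['eef_pos']);bot.close_job()"
```

```text
30.6583 [ 0.0276584  -0.00500171 -0.28185951] [438.71685596 331.79092128 238.87741958]
the job is handed in; nothing more can be done
```

I tipped the brown parcel label-up, pushed it against the larger grey stop, and handed the job in at about 31 s with the arm clear of everything. No verdict is reported.

**Tip and first push:** I pushed high on the label side and it went over without picking it up. I then pushed it along the counter with two fingers until it met the stop.

**Squaring:** Yaw readings after that push disagreed, with edges between 0.59 and 0.64 rad against 0.63 to 0.64 for the stop. I therefore pushed twice more, centred and with the fingers closed. Both pushes stopped hard at the same point, within 0.05 mm.

**Last checks:**

| Check | Result |
|---|---|
| Parcel's rear end against the stop, final picture | 35.5° and 35.4° in the image, so parallel |
| Top end to stop face, measured before the squaring pushes | about 3.6 mm short; limit 6 mm; picture error is about 2 mm or more |
| Parcel's middle from the stop's middle, same measurement | about 15 mm; limit 41 mm |
| Bell, stamp and bottle | at the same pixels as at the start |

I did not re-measure the gap or the sideways offset after the last pushes.

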